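Turn the stirrer's speed dial up four clicks and start it

TASK

Raise the magnetic stirrer's set speed by exactly four clicks: with a fingertip, push the orange pointer of its click dial round clockwise, seen from above, until it rests at the fourth click from where it stood, one white dot for each click. Then press the green start button fully down with a fingertip and let it come up again. Push gently and do not pinch anything; leave the flask on the stirrer's plate and the loose things round it where they stand.

Things in the scene. Friction and masses are not known exactly. Their poses are not given: they have to be found in the camera images.
- stirrer: blue flat magnetic stirrer, fixed, a box 170 x 340 x 45 mm (x, y, z); origin at the centre of its underside, z up, -x its front long side (towards the robot at yaw 0). On its deck, 45 mm up: a round white plate 124 mm across, 8 mm high, centred at (0, +105) mm; the click dial at (0, -100) mm; the green start button at (-55, 0) mm; a flat dark display at (45, 0) mm
- dial_axis (a point): on the dial's vertical axis, on the top face of its fixed grey bezel (132 mm across, top 48 mm above the worktop). 12 white dots round the bezel, 60 mm from the axis, 30 degrees apart, mark the clicks; at rest the pointer stands at a dot, at the start at any of them. The dial on it is a black disc 72 mm across, its top 16 mm above the bezel, carrying the pointer
- vane_end (a point): 45 mm from the axis, 36 mm above the bezel, on the middle line of the orange pointer; turns with the dial. The pointer is a straight upright bar 12 mm thick on the black disc, running out radially from a round hub (24 mm across, on the axis) to 52 mm, its top 39 mm above the bezel; beyond the disc it overhangs, its underside 15 mm above the bezel
- dial (a joint): angle of the dial from where it stood at the start, rad: 0 at first, growing clockwise seen from above; turns both ways, a full turn at least. A click every 0.5236 rad (30 degrees): the push builds up to about 0.13 Nm (3 to 4 N at 38 mm), then, just past half-way, the dial snaps forward by itself to the next click and rests there
- start_top (a point): centre of the top face of the round green start button, 26 mm across, in a black housing on the stirrer's deck between plate and dial; moves with the button
- start (a joint): travel of the start button, m: 0 up, 0.006 fully down; a spring returns it, about 5 N hold it fully down
- flask_2: glass conical flask, 57 mm across, 102 mm high, loose, standing near the middle of the stirrer's plate; origin at the centre of its underside; leave it alone
- beaker: steel beaker, 67 mm across, 82 mm high, loose on the worktop behind and right of the stirrer; origin at the centre of its underside; leave it alone
- tape_roll: flat tan roll of tape, 63 mm across, 20 mm high, loose on the worktop in front of the stirrer to the right; origin at the centre of its underside; leave it alone
- cap_loose: black tube cap, 20 mm across, 22 mm high, loose on the worktop in front of the stirrer to the left; origin at the centre of its underside; leave it alone

How it is judged (in metres and radians):
On the way, in this order (a step that is already met when the one before it is completed fails the run):
1. the dial rests at the fourth click clockwise (value of joint dial between 1.937 and 2.251 rad and velocity of joint dial between -0.3 and 0.3 rad/s), for 0.3 s.
2. the start button is pressed down (value of joint start above 0.0045 m), for 0.05 s.
At the end, for the whole second after the job is handed in: the dial rests four clicks (120 degrees, within 9 degrees) clockwise of where it started, the start button has been pressed after that and is up again, and the flask and the loose things stand where they stood (within 20 mm) (value of joint dial between 1.937 and 2.251 rad and value of joint start below 0.0015 m and angle between flask_2's own z axis and vertical below 0.1 rad and distance of each of beaker, tape_roll, cap_loose, flask_2 from where it was at the start of the episode below 0.02 m); the robot touches nothing.
It fails at once if the start button is pressed while the dial is not at the fourth click (value of joint start above 0.0045 m and not (value of joint dial between 1.937 and 2.251 rad)).
It fails at once if the dial is pinched or pushed hard (more than 20 N between fingers and dial) (contact force between the fingers and dial above 20 N).
It fails at once if the flask is shifted, lifted or tipped (distance of flask_2 from where it was at the start of the episode above 0.02 m or angle between flask_2's own z axis and vertical above 0.3 rad).
It fails at once if the beaker, the tape roll or the tube cap is lifted or pushed away (distance of any of beaker, tape_roll, cap_loose from where it was at the start of the episode above 0.02 m).
It also fails if it takes over 64 s, if anything falls off the work surface, if the arm or the gripper's body presses on something with over 40 N, if the wrist force passes 120 N, or if a joint passes its speed limit or range.

ROBOT

A 6-joint arm with a two-finger parallel gripper is mounted at the origin on a cart in front of the work surface, level with it; the furniture and walls round the work are solid. World frame = base frame: x ahead of the robot, y to its left, z up, the work surface at z = 0. Lengths are in m, angles in degrees, forces in N, time in s.
With the tool pointing down it reaches from about 0.35 to 0.875 m from the base axis. Payload 4.2 kg.
Tool frame: the origin (TCP) lies midway between the tips of the shut fingers; the grasp point (between the pads) lies 19 mm behind it (r.pinch_z is the distance from the TCP to the grasp point, in m); z points along the fingers, y is the line along which they close (so a half turn about z gives the same grasp; the last joint's range is limited). The gripper opens to 87 mm and grips with 3 to 60 N. Pads are 19 mm wide; open, the fingers measure 117 mm over their backs; the gripper's body (75 mm by 190 mm) begins 51 mm behind the grasp point.
Start: joints at [86.666, 22.042, 0.453, 0, -68.411, -14.817], TCP at [0.195, 0.594, 0.202] pointing down, gripper open.
Joint ranges: [-179.83, 179.83], [-69.29, 118.12], [-61.27, 80.66], [-181.25, 117.63], [-171.15, -9.14], [-177.46, 177.46]. Speed limits (degrees/s): [159.86, 159.86, 180, 180, 180, 180].

INTERFACE

Orientations are given as a 3x3 rotation matrix whose columns are the frame's x, y, z axes.
In Python, from station import r, imaging, models gives the robot as it stands. The module is installed in compiled form; this text tells all that it offers.
- The arm moves only by the tool apply_moves, never from a script. Its argument "moves" is a list of rows, each a list of 2 entries, a list of its own where there are three numbers: the shift along the tool's x, y, z in m, then the turn about the tool's z in degrees. A call has 1 to 5 rows; each row shifts and turns the commanded pose from where the row before left it, along the tool's axes as they then stand; what a row does not reach is not made up. A row lasts 1/12 s, in which the tool goes at most 41.7 mm and 7.16 degrees, less where a joint would pass 70% of its speed; a pose out of reach is approached as far as the arm can. A call is refused whole if a number of a shift passes 0.0417 or a number of a turn 7.16, either way. A call with a gripper value outside its range is refused whole. "hand" is the finger opening in m, from 0 to 0.087, set as the call begins (left out, the last holds). The fingers move at their own pace and stop on an object; the grip force is fixed at half the most. Time passes only in rows, so rows that do not move let the fingers close. It gives the time, the measured TCP pose, the force, the opening and the grip force at its end, in the units of the state.
- r.sense(): the state, without advancing time (a new reading comes with each control period).
- imaging.capture(name): name is "side" or "top"; returns a dict with "frame" (480x640x3 uint8, blue, green, red), "intrinsics" (3x3 intrinsics, pixels), "eye" and "orientation" of the camera in the world. Camera axes: x right, y down, z forward; pixel columns grow to the right and rows downward; lengths in m; the calibration is good to about 2 mm. A picture is of the moment at which its call begins. There is no depth.
- r.finish_job(): hands the job in; it is judged then, once.
Trained networks look in a picture, given as the dict that the camera call returned (one of the last four; its "shot" number tells which), for a name from the list of things; names that differ only in an ending like _2 or _b are one class to them, and where a whole thing is asked for, a point or a joint stands for the part that bears it (a point fixed in the world has none). Each returns a list of dicts, best first, with "confidence" (0 to 1); they miss things now and then, are a little off and sometimes report something else, mostly with a low value. They report only what shows in the picture. A call takes as long as a camera call.
- models.cut_out(picture, target): "region" (480x640 bool, what is visible of it) and "extent" ([left, top, width, height] as shares, 0 to 1, of the picture: columns of its width, rows of its height, round what is visible of it).
- models.place_of(picture, target): "at" ([column, row] as shares, 0 to 1, of the picture: columns of its width, rows of its height: a listed point, or the origin of a listed thing).
The state is a dict: "time_s": time; "joints": joint angles; "joint_velocities": joint speeds; "effort": joint torques, N m; "tcp_pos": TCP position; "ee_rot": TCP orientation; "wrist_force": force on the tool from outside, world axes, zero at the start; "moment": the same for the moment, N m; "gripper_width": opening from 0.0 (shut) to 1.0 (fully open); "gripper_force": force on a finger pad.
Only numpy, scipy, OpenCV 4.12 (cv2) and the standard library are available. Lean on these libraries where they do the work, as an engineer would, in place of code of your own. Each camera call takes 0.05 s, during which the arm holds its last target. There are 200 camera calls.

## Working session

There is one attempt and no reset: what is moved stays moved. The work goes in short steps, Python scripts to look and compute and a tool call to move; the robot and the scene stay as the last step left them, time stands still between calls to the robot, and variables do not carry over. Pictures are saved under pics/ and viewed, at most 10 in all, crops included, and the job is handed in when it is done.

Besides the shell and the picture viewer there is one more tool, called after "Emit:" in YAML: its name, and indented under it one key for each argument. apply_moves: Moves the arm, as the interface text tells. Its arguments: {"type":"object","properties":{"moves":{"type":"array"},"hand":{"type":"number"}},"required":["moves"]}

```bash
mkdir -p pics; cat > h.py <<'E'
import numpy as np, cv2
from station import r, imaging, models
def ray(p,px):
    d=p["orientation"]@np.linalg.inv(p["intrinsics"])@np.array([px[0],px[1],1.]); return np.array(p["eye"]),d
def at_z(p,px,z):
    e,d=ray(p,px); return e+d*(z-e[2])/d[2]
def tri(obs):
    A=np.zeros((3,3));b=np.zeros(3)
    for p,px in obs:
        e,d=ray(p,px); d=d/np.linalg.norm(d); M=np.eye(3)-np.outer(d,d); A+=M;b+=M@e
    return np.linalg.solve(A,b)
def proj(p,X):
    c=np.array(p["orientation"]).T@(np.array(X)-p["eye"]); u=np.array(p["intrinsics"])@c; return u[:2]/u[2]
def shots():
    P={}
    for n in("side","top"):
        p=imaging.capture(n)
        for k in("intrinsics","eye","orientation"): p[k]=np.array(p[k])
        P[n]=p
    return P
def find(p,t):
    l=models.place_of(p,t)
    return (np.array(l[0]["at"])*[640,480],l[0]["confidence"]) if l else None
E
python3 - <<'E'
from h import *
np.set_printoptions(precision=3,suppress=True)
P=shots()
for n in P: cv2.imwrite(f"pics/{n}0.png",P[n]["frame"]); print(n,P[n]["eye"],P[n]["orientation"][:,2])
for t in["stirrer","dial_axis","vane_end","start_top","flask_2","beaker","tape_roll","cap_loose"]:
    o=[(P[n],f) for n in P if (f:=find(P[n],t))]
    print(t,[(f[0],round(f[1],2)) for _,f in o], tri([(p,f[0]) for p,f in o]) if len(o)>1 else None)
s=r.sense();print(s["tcp_pos"],s["ee_rot"],s["time_s"],s["wrist_force"])
E
```

```text
side [ 0.138 -1.165  0.579] [ 0.288  0.886 -0.363]
top [ 0.067 -0.021  1.061] [ 0.428  0.029 -0.903]
stirrer [(array([302.08, 269.52]), 0.67), (array([291.52 , 274.896]), 0.95)] [ 0.51   0.068 -0.003]
dial_axis [(array([314.88 , 266.208]), 0.8), (array([336.192, 267.888]), 0.92)] [ 0.512 -0.026  0.045]
vane_end [(array([318.016, 245.184]), 0.96), (array([312.896, 254.88 ]), 0.78)] [0.53  0.022 0.076]
start_top [(array([282.624, 241.104]), 0.56), (array([457.216, 350.592]), 0.64)] [ 0.348 -0.236  0.193]
flask_2 [(array([289.92 , 233.712]), 0.91), (array([236.928, 263.52 ]), 0.6)] [0.506 0.176 0.053]
beaker [(array([444.224, 224.4  ]), 0.84)] None
tape_roll [(array([283.2 , 349.92]), 0.55), (array([459.904, 350.016]), 0.64)] [ 0.37  -0.282 -0.001]
cap_loose [(array([220.672, 240.912]), 0.52), (array([171.072, 345.312]), 0.55)] [0.34  0.292 0.005]
[0.195 0.594 0.202] [[ 0.95  -0.311  0.   ]
 [-0.311 -0.95   0.   ]
 [-0.    -0.    -1.   ]] 0.9 [0.105 0.281 0.518]
```

View pics/top0.png

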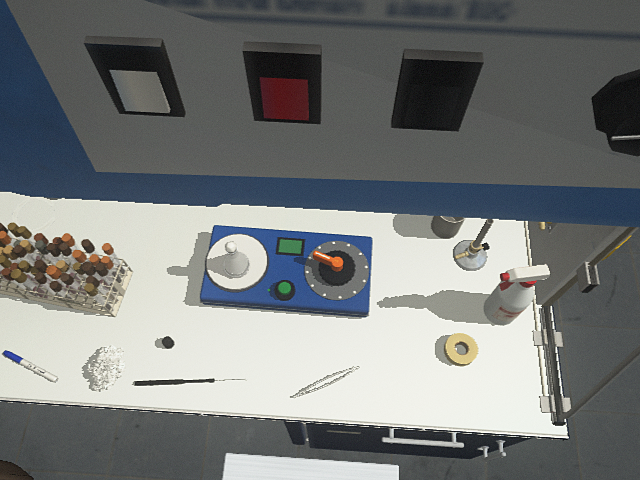

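View pics/side0.png

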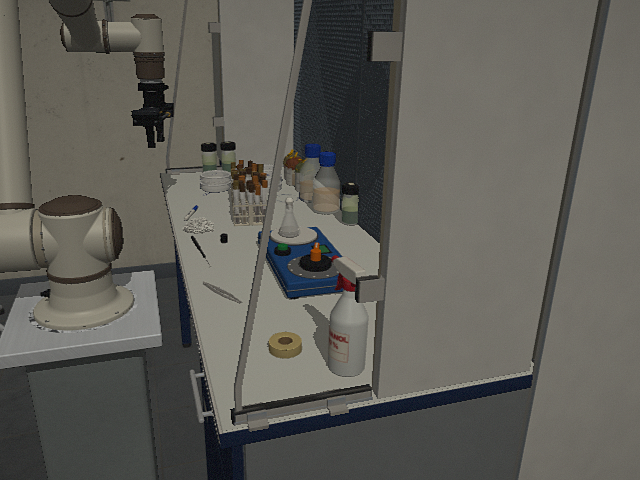

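The top view shows the stirrer nearly square to the base. The pointer's hub is at (337,264), its tip at (315,255), and the green button at (285,288). The network's start_top in the top view (457,350) is actually the tape roll, so I'll find the button by colour.

```bash
cat > m.py <<'E'
from h import *
np.set_printoptions(precision=4,suppress=True)
def green(p,box):
    h=cv2.cvtColor(p["frame"],cv2.COLOR_BGR2HSV); m=((h[...,0]>50)&(h[...,0]<85)&(h[...,1]>150)&(h[...,2]>50)).astype(np.uint8)
    x0,y0,x1,y1=box; k=np.zeros_like(m);k[y0:y1,x0:x1]=m[y0:y1,x0:x1]
    return k
def orange(p):
    h=cv2.cvtColor(p["frame"],cv2.COLOR_BGR2HSV); m=((h[...,0]>4)&(h[...,0]<16)&(h[...,1]>180)&(h[...,2]>100)).astype(np.uint8)
    k=np.zeros_like(m);k[225:310,295:380]=m[225:310,295:380]; return k
E
python3 - <<'E'
from m import *
P=shots();t,s=P["top"],P["side"]
g=[green(t,(268,272,303,305)),green(s,(270,235,293,256))]
c=[np.argwhere(x).mean(0)[::-1] for x in g]
print("button px",c,[x.sum() for x in g],tri([(t,c[0]),(s,c[1])]))
# ellipse of bezel dots in the top view: bright low-saturation pixels
f=t["frame"];hsv=cv2.cvtColor(f,cv2.COLOR_BGR2HSV)
m=((hsv[...,1]<60)&(hsv[...,2]>150)).astype(np.uint8);k=np.zeros_like(m);k[236:302,300:374]=m[236:302,300:374]
n,_,st,ce=cv2.connectedComponentsWithStats(k)
pts=[at_z(t,ce[i],.048)[:2] for i in range(1,n) if st[i,4]<25]
pts=np.array(pts)
A=np.c_[2*pts,np.ones(len(pts))]
w=np.ones(len(pts),bool)
for _ in range(4):
    x=np.linalg.lstsq(A[w],(pts[w]**2).sum(1),rcond=None)[0]; rr=np.hypot(*(pts-x[:2]).T); R=np.sqrt(x[2]+x[:2]@x[:2]); w=abs(rr-np.median(rr))<.006
print("axis",x[:2],"R",R,w.sum(),len(pts)); a=np.degrees(np.arctan2(*(pts[w]-x[:2]).T[::-1]));print(np.sort(a),np.sort(a%30))
axis=x[:2]
for n in P:
  fd=find(P[n],"vane_end"); q=at_z(P[n],fd[0],.084)[:2]-axis; print(n,"vane",fd,q,np.hypot(*q),np.degrees(np.arctan2(q[1],q[0])))
o=orange(t); X=np.array([at_z(t,p[::-1],.087)[:2] for p in np.argwhere(o)])-axis; print(len(X)); far=X[np.argsort(-np.hypot(*X.T))[:25]].mean(0); print("far",far,np.hypot(*far),np.degrees(np.arctan2(far[1],far[0])))
for nm in("flask_2","stirrer"):
  fd=find(t,nm);print(nm,at_z(t,fd[0],.053 if nm!="stirrer" else 0))
print("plate", at_z(t,(237,262),.053))
cv2.imwrite("pics/c.png",cv2.resize(np.hstack([t["frame"][215:325,190:390]]),None,fx=4,fy=4,interpolation=cv2.INTER_CUBIC))
E
```

```text
button px [array([284.375, 286.125]), array([282.4138, 246.3966])] [np.uint64(32), np.uint64(58)] [0.4594 0.074  0.0614]
axis [ 0.5101 -0.0272] R 0.06092856944067697 13 14
[-171.6518 -141.8701 -110.8311  -80.7655  -54.8572  -50.4765  -20.0388
   10.2231   39.3251   69.1713   99.3383  129.5473  158.6498] [ 5.1428  8.1299  8.3482  8.6498  9.1689  9.1713  9.2345  9.3251  9.3383
  9.5235  9.5473  9.9612 10.2231]
side vane (array([316.672, 243.984]), 0.87) [0.0171 0.0407] 0.0441653571856487 67.25125166051609
top vane (array([315.904, 253.584]), 0.57) [0.0146 0.0431] 0.0454583833427855 71.28862892518498
160
far [0.0131 0.0415] 0.04348597230524625 72.50806900583336
flask_2 [0.4989 0.1782 0.053 ]
stirrer [0.5122 0.0716 0.    ]
plate [0.5097 0.176  0.053 ]
```

View pics/c.png

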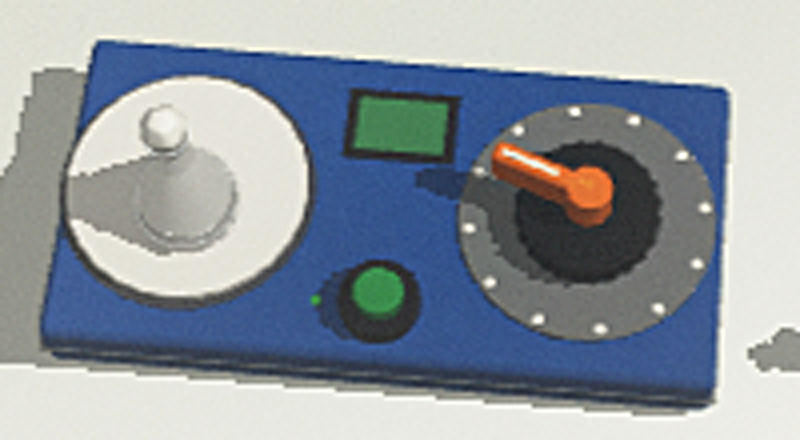

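The crop confirms it: the pointer rests at a dot at about 69° in the world frame. The dial axis is at (0.510,-0.027) and the button at (0.459,0.074). The tool's y axis is already almost radial to the pointer. Next I'll check the wall clearance and work out the shift to the pre-contact point.

```bash
python3 - <<'E'
from m import *
P=shots();t=P["top"]
for px in [(300,222),(300,203),(300,185),(237,242)]: print(px,at_z(t,px,0))
s=r.sense();R=np.array(s["ee_rot"]);p=np.array(s["tcp_pos"])
ax=np.array([.5101,-.0272]);a=np.radians(69.2)
u=np.array([np.cos(a),np.sin(a)]);c=np.array([-u[1],u[0]])
T=np.r_[ax+.038*u+.032*c,.202]; print(T,R.T@(T-p),s["time_s"])
E
```

```text
(300, 222) [0.639  0.0596 0.    ]
(300, 203) [0.6876 0.0635 0.    ]
(300, 185) [0.7352 0.0674 0.    ]
(237, 242) [0.5805 0.1926 0.    ]
[0.4937 0.0197 0.202 ] [ 0.463   0.4525 -0.0005] 1.3
```

Emit:
apply_moves:
  moves:
    - [[0.028, 0.028, 0], 0]
    - [[0.028, 0.028, 0], 0]
    - [[0.028, 0.028, 0], 0]
    - [[0.028, 0.028, 0], 0]
    - [[0.028, 0.028, 0], 0]
  hand: 0

```text
time_s: 1.72
tcp_pos: [0.2846, 0.4155, 0.2016]
ee_rot: [[0.95, -0.311, 0.0], [-0.311, -0.95, 0.0], [0.0, -0.0, -1.0]]
wrist_force: [1.5, -0.5, 0.1]
gripper_width: 0.709
gripper_force: 0.0
```

Emit:
apply_moves:
  moves:
    - [[0.028, 0.028, 0], 0]
    - [[0.028, 0.028, 0], 0]
    - [[0.028, 0.028, 0], 0]
    - [[0.028, 0.028, 0], 0]
    - [[0.028, 0.028, 0], 0]

```text
time_s: 2.13
tcp_pos: [0.374, 0.2389, 0.202]
ee_rot: [[0.95, -0.311, 0.001], [-0.311, -0.95, 0.001], [0.001, -0.001, -1.0]]
wrist_force: [0.3, 0.4, -0.8]
gripper_width: 0.322
gripper_force: 0.0
```

Emit:
apply_moves:
  moves:
    - [[0.028, 0.028, 0], 0]
    - [[0.028, 0.028, 0], 0]
    - [[0.028, 0.028, 0], 0]
    - [[0.028, 0.028, 0], 0]
    - [[0.028, 0.028, 0], 0]

```text
time_s: 2.55
tcp_pos: [0.4635, 0.0621, 0.202]
ee_rot: [[0.95, -0.311, 0.001], [-0.311, -0.95, 0.0], [0.001, -0.001, -1.0]]
wrist_force: [0.4, 1.9, 0.6]
gripper_width: 0.023
gripper_force: 0.0
```

```bash
cat > d.py <<'E'
from m import *
s=r.sense();R=np.array(s["ee_rot"]);p=np.array(s["tcp_pos"])
T=np.array([.4937,.0197,.071]); print(p,"shift",R.T@(T-p),"yaw(-y)",np.degrees(np.arctan2(-R[1,1],-R[0,1])),s["time_s"],s["wrist_force"],s["gripper_width"],s["joints"])
E
python3 d.py
```

```text
[0.4635 0.0621 0.202 ] shift [0.0417 0.031  0.1311] yaw(-y) 71.86740860943736 2.55 [0.437  1.944  0.6221] 0.022934302557287182 [ 27.6135   6.4776 -20.6605   0.0056 -62.791   44.2513]
```

Emit:
apply_moves:
  moves:
    - [[0.021, 0.0155, 0.01], 0]
    - [[0.021, 0.0155, 0.02], 2.7]
    - [[0, 0, 0.035], 0]
    - [[0, 0, 0.035], 0]
    - [[0, 0, 0.01], 0]

```text
time_s: 2.97
tcp_pos: [0.4897, 0.0198, 0.0868]
ee_rot: [[0.933, -0.359, -0.009], [-0.359, -0.933, -0.002], [-0.008, 0.005, -1.0]]
wrist_force: [-1.0, -0.2, -0.3]
gripper_width: 0.008
gripper_force: 0.0
```

```bash
python3 d.py; python3 - <<'E'
from m import *
P=shots()
cv2.imwrite("pics/pre.png",np.hstack([cv2.resize(P["top"]["frame"][215:315,280:380],(400,400)),cv2.resize(P["side"]["frame"][190:290,260:360],(400,400))]))
E
```

```text
[0.4897 0.0198 0.0868] shift [ 0.0039 -0.0015  0.0157] yaw(-y) 68.9701018792896 2.9667 [-0.9668 -0.215  -0.2801] 0.008350583113645409 [ 21.2763  16.3179 -26.7935  -0.1205 -47.3976  47.7748]
```

View pics/pre.png

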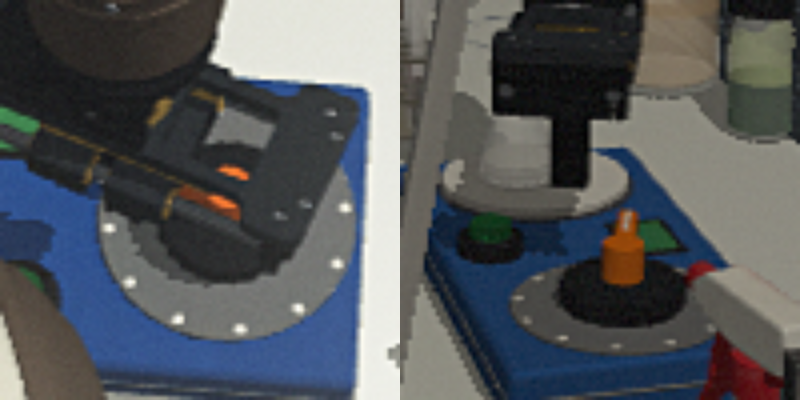

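Left: the pointer shows orange under the gripper. Right: the finger's tip (570,185) stands behind and to the left of the pointer, clear of it. I'll go down the rest.

Emit:
apply_moves:
  moves:
    - [[0, 0, 0.01], 0]
    - [[0, 0, 0.01], 0]
    - [[0, 0, 0], 0]

```text
time_s: 3.32
tcp_pos: [0.4932, 0.0216, 0.0716]
ee_rot: [[0.935, -0.356, -0.0], [-0.356, -0.935, -0.0], [-0.0, 0.0, -1.0]]
wrist_force: [-0.1, 0.6, 0.4]
gripper_width: 0.002
gripper_force: 0.0
```

```bash
python3 d.py
```

```text
[0.4932 0.0216 0.0716] shift [0.0012 0.0016 0.0006] yaw(-y) 69.16862974542126 3.3167 [-0.1392  0.6029  0.4356] 0.002360458600746191 [ 21.3923  17.5901 -27.7547  -0.0036 -44.6738  47.7789]
```

Emit:
apply_moves:
  moves:
    - [[0.005, 0.001, 0], 0]
    - [[0.004, 0, 0], 0]
    - [[0.003, 0, 0], 0]
    - [[0.002, 0, 0], 0]
    - [[0, 0, 0], 0]

```text
time_s: 3.73
tcp_pos: [0.5068, 0.0154, 0.0721]
ee_rot: [[0.934, -0.356, 0.001], [-0.356, -0.934, 0.0], [0.001, -0.001, -1.0]]
wrist_force: [-0.4, 0.0, -0.2]
gripper_width: 0.007
gripper_force: 0.0
```

Emit:
apply_moves:
  moves:
    - [[0.002, 0, 0], 0]
    - [[0.002, 0, 0], 0]
    - [[0.001, 0, 0], 0]
    - [[0, 0, 0], 0]

```text
time_s: 4.07
tcp_pos: [0.5108, 0.0137, 0.0715]
ee_rot: [[0.935, -0.356, 0.0], [-0.356, -0.935, -0.0], [0.0, 0.0, -1.0]]
wrist_force: [1.1, 0.7, 0.6]
gripper_width: 0.002
gripper_force: 0.0
```

Emit:
apply_moves:
  moves:
    - [[0.0034, -0.0011, 0], 5]
    - [[0.0034, -0.0011, 0], 5]
    - [[0.0034, -0.0011, 0], 5]
    - [[0.0034, -0.0011, 0], 5]
    - [[0, 0, 0], 0]

```text
time_s: 4.48
tcp_pos: [0.5251, 0.0111, 0.0715]
ee_rot: [[0.755, -0.655, 0.0], [-0.655, -0.755, -0.0], [0.0, -0.0, -1.0]]
wrist_force: [0.8, 0.3, 0.2]
gripper_width: 0.007
gripper_force: 0.0
```

```bash
cat > e.py <<'E'
from m import *
P=shots();s=r.sense();R=np.array(s["ee_rot"]);p=np.array(s["tcp_pos"])
ax=np.array([.5101,-.0272,p[2]]);print("tool frame rel axis",R.T@(p-ax),"yaw",np.degrees(np.arctan2(-R[1,1],-R[0,1])),p,s["time_s"],s["wrist_force"])
for n in P:
  fd=find(P[n],"vane_end")
  if fd: q=at_z(P[n],fd[0],.084)[:2]-ax[:2]; print(n,"vane",fd,np.hypot(*q),np.degrees(np.arctan2(q[1],q[0])))
import sys
if len(sys.argv)>1: cv2.imwrite("pics/"+sys.argv[1],np.hstack([cv2.resize(P["top"]["frame"][215:315,280:380],(400,400)),cv2.resize(P["side"]["frame"][200:300,260:360],(400,400))]))
E
python3 e.py v1.png
```

```text
tool frame rel axis [-0.0142 -0.0383 -0.    ] yaw 49.269148341872395 [0.5244 0.0111 0.0714] 4.5833 [-0.5385 -0.1776 -0.2618]
side vane (array([316.992, 245.28 ]), 0.76) 0.03601842860888485 64.89065560924637
top vane (array([314.112, 252.192]), 0.91) 0.04991954582185285 69.59363148982845
```

View pics/v1.png

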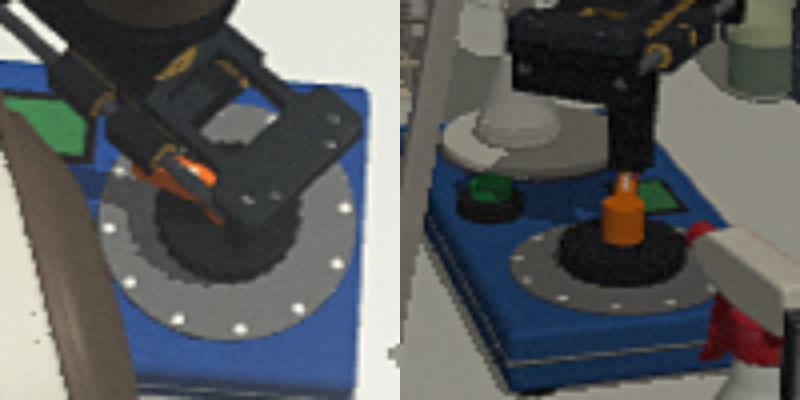

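```bash
python3 - <<'E'
from m import *
P=shots();s=r.sense();R=np.array(s["ee_rot"]);p=np.array(s["tcp_pos"])
for n in P:
  t=P[n];print(n,"tcp",proj(t,p),"vane69",proj(t,[.5101+.045*np.cos(1.208),-.0272+.045*np.sin(1.208),.084]),"axis bezel",proj(t,[.5101,-.0272,.048]),"hub top",proj(t,[.5101,-.0272,.087]))
o=orange(P["side"]);q=np.argwhere(o);print(len(q))
f=P["side"]["frame"][232:275,295:345]
cv2.imwrite("pics/z.png",cv2.resize(f,None,fx=13,fy=13,interpolation=cv2.INTER_NEAREST))
E
```

```text
side tcp [315.7199 249.2973] vane69 [316.0503 243.8205] axis bezel [314.7068 265.2819] hub top [315.0432 249.8072]
top tcp [318.2379 256.5217] vane69 [316.427  252.9848] axis bezel [336.6149 268.8573] hub top [337.1839 260.9336]
121
```

View pics/z.png

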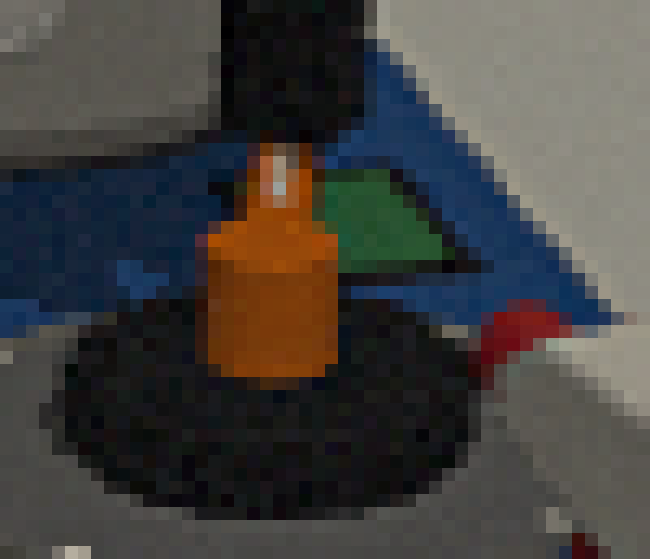

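The finger's tip shows at row 242.6, but the reported TCP projects to row 249. So the real tip is about 15 mm higher than reported and slid over the pointer, which has not moved (69.6°). I'll back off and go lower, watching the force and the image.

Emit:
apply_moves:
  moves:
    - [[0, 0, -0.02], 0]
    - [[-0.0335, 0.0067, 0], 0]
    - [[0, 0, 0], -6.7]
    - [[0, 0, 0], -6.7]
    - [[0, 0, 0], -6.6]

```text
time_s: 5.2
tcp_pos: [0.4945, 0.0283, 0.0919]
ee_rot: [[0.937, -0.349, 0.001], [-0.349, -0.937, 0.0], [0.0, -0.0, -1.0]]
wrist_force: [0.2, 0.1, -0.5]
gripper_width: 0.005
gripper_force: 0.0
```

Emit:
apply_moves:
  moves:
    - [[0, 0, 0.01], 0]
    - [[0, 0, 0.01], 0]
    - [[0, 0, 0.005], 0]
    - [[0, 0, 0.003], 0]
    - [[0, 0, 0], 0]

```text
time_s: 5.62
tcp_pos: [0.4944, 0.0278, 0.063]
ee_rot: [[0.935, -0.356, -0.001], [-0.356, -0.935, -0.001], [-0.001, 0.001, -1.0]]
wrist_force: [0.3, 0.1, -0.1]
gripper_width: 0.007
gripper_force: 0.0
```

```bash
python3 e.py v2.png; python3 - <<'E'
from m import *
P=shots();s=r.sense();R=np.array(s["ee_rot"]);p=np.array(s["tcp_pos"])
t=P["side"];print(r.pinch_z,[proj(t,p+[0,0,h]) for h in(0,.016)]);u,v=proj(t,p).astype(int)
g=P["side"]["frame"].max(2)[v-22:v+8,u-16:u+17];print(g)
E
```

```text
tool frame rel axis [-0.0337 -0.0463 -0.    ] yaw 69.1657024160428 [0.4951 0.028  0.0638] 5.7167 [0.2332 0.5749 0.3627]
side vane (array([313.728, 242.592]), 0.96) 0.05269037717504941 75.70932200156213
top vane (array([313.92, 254.4 ]), 0.81) 0.04847698411373912 75.00706424964305
0.0187 [array([301.9297, 250.8296]), array([302.0075, 244.642 ])]
[[135 137 134 139 140 141 138 140 145 142 139 140 133  91   4  12  13  12
   14  13  17  13  20  24  54  64  51  26  39  50  32  32  61]
 [121 126 126 126 124 127 129 126 129 131 128 130 127  92   0  13  12  11
   14  19  19  16   9  40 119 168 163 108  94  97  99  97  92]
 [120 122 127 126 127 126 125 123 125 126 128 125 122  83   2  20  19  13
   15  16   9  19   8  74 163 150 151 157 156 105  85  90  89]
 [125 124 128 125 128 125 124 128 133 125 117 110 115  83   3  19  24  13
   19  13  12  12  17  82 157 143 145 143 150 146 104  85  85]
 [109 106 109 112 117 114 112 106 110 112 114 116 113  81   4  19  23  18
   14  17  19  10  17  80 157 145 144 144 144 151 147 103  86]
 [113 110 115 112 114 113 113 112 112 110 110 106 112 126   2  11  1
[... 2657 characters left out ...]
9 149 155 153]
 [ 24  11  15  19  20  31  58  57  57  60  60  57  57  55  55  57  57  53
   63  96  94  92  92  95  94  40  93 101 110 111 119 119 119]
 [ 16  20  26  13  19  49  54  51  57  51  48  57  54  56  54  54  55  56
   54  64 102  92  51  53  36  44  93 105 114 118 122 123 127]
 [ 15  24  39  64 104  97  94  93  94  90  50  65  91  52  56  58  56  57
   54  39  53  15  25  12   9  47  97 103 112 119 125 124 123]
 [ 99  96  93  95  92  88  88  91  90  89  95  94  95  89  83  85  82  52
   55  19  20  24  27  25   8  53  97 107 116 117 120 123 123]
 [ 89  88  86  91  87  89  91  86  90  91  87  75  79  90  82  80  44  22
   26  19  28  24  16  27  22  45  98 104 116 120 122 124 124]]
```

The tip again shows about 16 mm above the reported TCP (row 244.5 against 250.8), so its true height is now about 80 mm. I'll lower it 9 mm more.

Emit:
apply_moves:
  moves:
    - [[0, 0, 0.004], 0]
    - [[0, 0, 0.003], 0]
    - [[0, 0, 0.002], 0]
    - [[0, 0, 0], 0]

```text
time_s: 6.25
tcp_pos: [0.4944, 0.0278, 0.0539]
ee_rot: [[0.934, -0.356, -0.001], [-0.356, -0.934, -0.0], [-0.001, 0.001, -1.0]]
wrist_force: [0.5, -0.8, 0.2]
gripper_width: 0.005
gripper_force: 0.0
```

Emit:
apply_moves:
  moves:
    - [[0.006, 0.001, 0], 0]
    - [[0.005, 0.001, 0], 0]
    - [[0.003, 0.001, 0], 0]
    - [[0.002, 0, 0], 0]
    - [[0, 0, 0], 0]

```text
time_s: 6.67
tcp_pos: [0.509, 0.0193, 0.0545]
ee_rot: [[0.934, -0.357, -0.0], [-0.357, -0.934, 0.0], [-0.0, 0.0, -1.0]]
wrist_force: [-0.5, 0.7, 0.3]
gripper_width: 0.006
gripper_force: 0.4
```

Emit:
apply_moves:
  moves:
    - [[0.002, 0, 0], 0]
    - [[0.002, 0, 0], 0]
    - [[0.002, 0, 0], 0]
    - [[0, 0, 0], 0]

```text
time_s: 7.0
tcp_pos: [0.5143, 0.0174, 0.0544]
ee_rot: [[0.935, -0.356, -0.001], [-0.356, -0.935, -0.0], [-0.001, 0.0, -1.0]]
wrist_force: [-2.4, 2.6, 0.3]
gripper_width: 0.004
gripper_force: 1.6
```

```bash
python3 e.py
```

```text
tool frame rel axis [-0.012  -0.0432 -0.    ] yaw 69.15335045161356 [0.5143 0.0174 0.0544] 7.1 [-2.5859  2.2412  0.348 ]
side vane (array([320.896, 245.904]), 0.64) 0.0350852713926382 49.03668501916511
top vane (array([317.184, 249.024]), 0.93) 0.048048218715177296 58.94353746353539
```

Contact: about 3 N against the motion. Now I push round.

Emit:
apply_moves:
  moves:
    - [[0.0038, -0.0009, 0], 5]
    - [[0.0038, -0.0009, 0], 5]
    - [[0.0038, -0.0009, 0], 5]
    - [[0, 0, 0], 0]

```text
time_s: 7.53
tcp_pos: [0.5272, 0.0145, 0.0549]
ee_rot: [[0.81, -0.587, 0.002], [-0.587, -0.81, -0.0], [0.002, -0.001, -1.0]]
wrist_force: [0.7, -1.3, -0.6]
gripper_width: 0.008
gripper_force: 0.0
```

```bash
python3 e.py
```

```text
tool frame rel axis [-0.0113 -0.0433  0.    ] yaw 54.27459078582903 [0.5262 0.0145 0.0546] 7.6333 [-0.7658 -0.1578 -0.3958]
side vane (array([325.504, 245.616]), 0.6) 0.04256733435430458 36.69749221714619
top vane (array([324.928, 244.08 ]), 0.98) 0.045285114057949015 35.69067535279839
```

First click made (pointer about 37°, nominal 39°).

Emit:
apply_moves:
  moves:
    - [[0.0038, -0.0009, 0], 5]
    - [[0.0038, -0.0009, 0], 5]
    - [[0.0038, -0.0009, 0], 5]
    - [[0.0038, -0.0009, 0], 5]
    - [[0, 0, 0], 0]

```text
time_s: 8.15
tcp_pos: [0.5394, 0.0069, 0.0546]
ee_rot: [[0.561, -0.828, 0.0], [-0.828, -0.561, -0.0], [0.0, -0.0, -1.0]]
wrist_force: [0.1, 0.3, -0.6]
gripper_width: 0.005
gripper_force: 0.0
```

Emit:
apply_moves:
  moves:
    - [[0.0038, -0.0009, 0], 5]
    - [[0.0038, -0.0009, 0], 5]
    - [[0, 0, 0], 0]

```text
time_s: 8.4
tcp_pos: [0.5451, 0.0013, 0.0546]
ee_rot: [[0.41, -0.912, 0.001], [-0.912, -0.41, -0.0], [0.0, -0.001, -1.0]]
wrist_force: [0.6, -0.2, -0.4]
gripper_width: 0.002
gripper_force: 0.0
```

```bash
python3 e.py
```

```text
tool frame rel axis [-0.0119 -0.0433  0.    ] yaw 24.369324938943127 [0.5446 0.0015 0.0545] 8.5 [ 0.3513 -0.123   0.3436]
side vane (array([331.776, 247.776]), 0.58) 0.044910638455553265 11.309987073041615
top vane (array([332.416, 240.   ]), 0.89) 0.048400633489532045 14.300803466679087
```

Second click made (pointer about 10°). On to the third: another 30°.

Emit:
apply_moves:
  moves:
    - [[0.0038, -0.0009, 0], 5]
    - [[0.0038, -0.0009, 0], 5]
    - [[0.0038, -0.0009, 0], 5]
    - [[0.0038, -0.0009, 0], 5]
    - [[0, 0, 0], 0]

```text
time_s: 9.02
tcp_pos: [0.5524, -0.0119, 0.0545]
ee_rot: [[0.072, -0.997, -0.0], [-0.997, -0.072, 0.0], [-0.0, 0.0, -1.0]]
wrist_force: [0.7, -0.2, 0.2]
gripper_width: 0.002
gripper_force: 0.3
```

Emit:
apply_moves:
  moves:
    - [[0.0038, -0.0009, 0], 5]
    - [[0.0038, -0.0009, 0], 5]
    - [[0, 0, 0], 0]

```text
time_s: 9.27
tcp_pos: [0.5545, -0.0198, 0.0545]
ee_rot: [[-0.1, -0.995, -0.0], [-0.995, 0.1, -0.0], [0.0, -0.0, -1.0]]
wrist_force: [-0.4, -0.4, 0.3]
gripper_width: 0.009
gripper_force: 0.0
```

```bash
python3 e.py
```

```text
tool frame rel axis [-0.012  -0.0434  0.    ] yaw -5.605937652740911 [ 0.5544 -0.0195  0.0546] 9.3667 [-0.0225  0.5037 -0.2129]
side vane (array([334.08, 252.48]), 0.71) 0.04430744324042419 -26.356482888821834
```

Third click made, with the pointer nominally at -21°. Now the fourth, in smaller steps.

Emit:
apply_moves:
  moves:
    - [[0.0038, -0.0009, 0], 5]
    - [[0.0038, -0.0009, 0], 5]
    - [[0.0038, -0.0009, 0], 5]
    - [[0.0038, -0.0009, 0], 5]
    - [[0, 0, 0], 0]

```text
time_s: 9.88
tcp_pos: [0.5547, -0.0346, 0.0546]
ee_rot: [[-0.436, -0.9, 0.001], [-0.9, 0.436, 0.001], [-0.001, -0.0, -1.0]]
wrist_force: [0.7, 2.3, 0.1]
gripper_width: 0.007
gripper_force: 1.0
```

```bash
python3 e.py
```

```text
tool frame rel axis [-0.0127 -0.0433  0.    ] yaw -25.644837070685846 [ 0.5546 -0.0345  0.0546] 9.9833 [-0.3403  3.278  -0.4638]
side vane (array([334.784, 250.704]), 0.76) 0.045950189889420005 -12.558960598241546
top vane (array([350.912, 247.008]), 0.75) 0.04245024775485797 -37.44556645260442
```

Emit:
apply_moves:
  moves:
    - [[0.0023, -0.0005, 0], 3]
    - [[0.0023, -0.0005, 0], 3]
    - [[0.0023, -0.0005, 0], 3]
    - [[0, 0, 0], 0]

```text
time_s: 10.42
tcp_pos: [0.5521, -0.0423, 0.0545]
ee_rot: [[-0.571, -0.821, -0.001], [-0.821, 0.571, -0.001], [0.001, 0.0, -1.0]]
wrist_force: [-0.7, 0.3, -0.2]
gripper_width: 0.005
gripper_force: 0.0
```

```bash
python3 e.py v3.png
```

```text
tool frame rel axis [-0.0119 -0.0432 -0.    ] yaw -34.718230296173125 [ 0.5524 -0.042   0.0545] 10.5167 [ 0.133  -0.1739 -0.3852]
side vane (array([331.52 , 257.712]), 0.74) 0.05278474440563983 -63.042990881927615
```

View pics/v3.png

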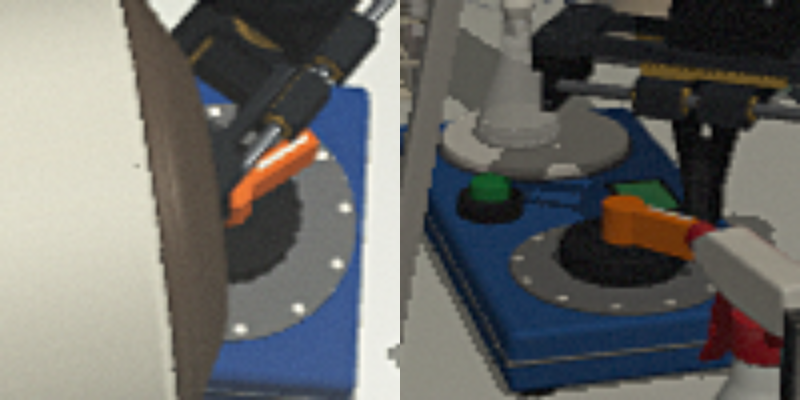

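The dial has snapped again: the pointer is at (320,140) in the left crop, away from the finger. I'll retreat up and towards the button, turning back, then measure.

Emit:
apply_moves:
  moves:
    - [[-0.01, 0, 0], 0]
    - [[0, 0, -0.03], 0]
    - [[0, 0, -0.04], 0]
    - [[-0.03, 0.02, 0], -7]
    - [[-0.03, 0.02, 0], -7]

```text
time_s: 11.03
tcp_pos: [0.5582, 0.0392, 0.1276]
ee_rot: [[-0.352, -0.936, 0.007], [-0.936, 0.352, 0.002], [-0.004, -0.006, -1.0]]
wrist_force: [-0.2, 0.3, -0.5]
gripper_width: 0.009
gripper_force: 0.0
```

Emit:
apply_moves:
  moves:
    - [[-0.03, 0.02, 0], -7]
    - [[-0.02, 0.03, 0], -7]
    - [[0, 0, 0], -6.7]
    - [[0, 0, 0], 0]

```text
time_s: 11.37
tcp_pos: [0.5225, 0.1023, 0.1249]
ee_rot: [[0.004, -1.0, 0.001], [-1.0, -0.004, 0.0], [-0.0, -0.001, -1.0]]
wrist_force: [0.1, 0.6, -0.2]
gripper_width: 0.004
gripper_force: 0.0
```

```bash
python3 e.py v4.png; python3 - <<'E'
from m import *
s=r.sense();R=np.array(s["ee_rot"]);p=np.array(s["tcp_pos"]);print("to button",R.T@(np.array([.459,.074,.075])-p))
P=shots();t,q=P["top"],P["side"]
c=np.argwhere(green(q,(270,235,293,256)));print("side green",c.mean(0)[::-1],c.min(0),c.max(0),proj(q,[.459,.074,.063]),"tip",proj(q,p+[0,0,.016]))
E
```

```text
tool frame rel axis [-0.1279 -0.0127  0.    ] yaw -0.2515044144100744 [0.5233 0.1007 0.1247] 11.4667 [-0.3127 -0.1183  0.0936]
side vane (array([333.568, 258.912]), 0.71) 0.06059824610590826 -64.47280574192963
top vane (array([352.192, 250.608]), 0.8) 0.038648685284292675 -47.915862408572345
to button [0.0261 0.0643 0.0495]
side green [282.339  246.4407] [243 278] [249 287] [282.5161 245.7122] tip [305.0775 210.4586]
```

View pics/v4.png

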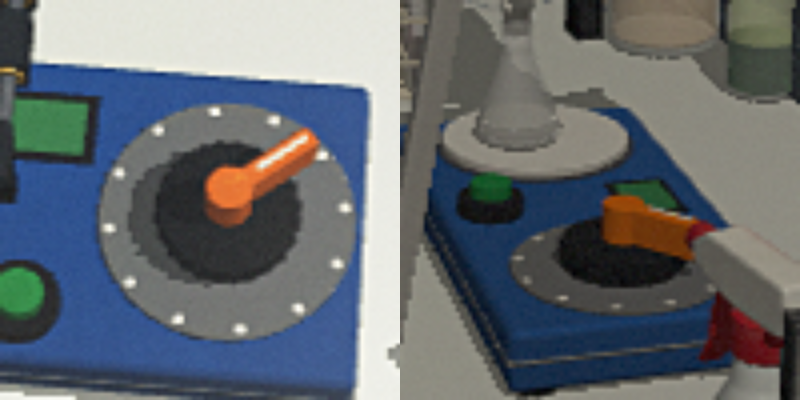

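Counting from the start dot (118,172), the pointer (tip at about (318,140) in the left crop) stands at the fourth dot clockwise (321,155). Now the button.

Emit:
apply_moves:
  moves:
    - [[0.013, 0.032, 0], 0]
    - [[0.013, 0.032, 0], 0]
    - [[0, 0, 0.03], 0]
    - [[0, 0, 0.02], 0]
    - [[0, 0, 0], 0]

```text
time_s: 12.08
tcp_pos: [0.456, 0.0723, 0.0717]
ee_rot: [[-0.006, -1.0, -0.007], [-1.0, 0.006, -0.003], [0.003, 0.007, -1.0]]
wrist_force: [0.3, -0.8, -0.4]
gripper_width: 0.01
gripper_force: 0.0
```

```bash
python3 e.py v5.png; python3 - <<'E'
from m import *
P=shots();p=np.array(r.sense()["tcp_pos"])
q=P["side"];print(proj(q,p+[0,0,.016]))
cv2.imwrite("pics/v6.png",cv2.resize(q["frame"][215:265,255:315],None,fx=8,fy=8))
E
```

```text
tool frame rel axis [-0.1007  0.0512 -0.0001] yaw -0.2114591121241225 [0.4593 0.0737 0.0746] 12.1833 [0.4468 0.3474 0.24  ]
side vane (array([332.672, 258.384]), 0.81) 0.057172962916859874 -63.884846403040626
top vane (array([353.216, 249.6  ]), 0.88) 0.04167945029086133 -47.30205188935604
[282.8592 234.6984]
```

View pics/v6.png

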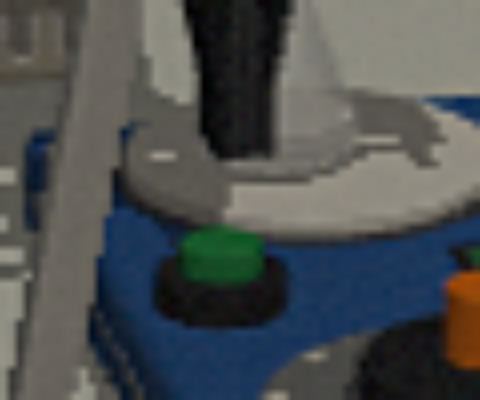

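The finger hangs above the button, its tip at (284.7,234.6) and the button's top at (282.8,245), about 25 mm below. I'll shift 3 mm towards the robot and go down.

Emit:
apply_moves:
  moves:
    - [[0, 0.003, 0.012], 0]
    - [[0, 0, 0.008], 0]
    - [[0, 0, 0.004], 0]
    - [[0, 0, 0.002], 0]
    - [[0, 0, 0], 0]

```text
time_s: 12.8
tcp_pos: [0.4559, 0.0742, 0.0483]
ee_rot: [[-0.003, -1.0, -0.001], [-1.0, 0.003, -0.0], [0.0, 0.001, -1.0]]
wrist_force: [-0.1, 0.4, 0.4]
gripper_width: 0.007
gripper_force: 0.0
```

Emit:
apply_moves:
  moves:
    - [[0, 0, 0.001], 0]
    - [[0, 0, 0.001], 0]
    - [[0, 0, 0], 0]

```text
time_s: 13.05
tcp_pos: [0.456, 0.0743, 0.0467]
ee_rot: [[-0.003, -1.0, 0.0], [-1.0, 0.003, 0.0], [-0.0, -0.0, -1.0]]
wrist_force: [0.1, 0.5, -0.3]
gripper_width: 0.004
gripper_force: 0.0
```

Emit:
apply_moves:
  moves:
    - [[0, 0, 0.0015], 0]
    - [[0, 0, 0.0015], 0]
    - [[0, 0, 0], 0]

```text
time_s: 13.3
tcp_pos: [0.4561, 0.0744, 0.0437]
ee_rot: [[-0.002, -1.0, 0.001], [-1.0, 0.002, 0.0], [-0.0, -0.001, -1.0]]
wrist_force: [0.9, 0.4, 3.0]
gripper_width: 0.007
gripper_force: 1.4
```

Emit:
apply_moves:
  moves:
    - [[0, 0, 0.001], 0]
    - [[0, 0, 0.001], 0]
    - [[0, 0, 0], 0]

```text
time_s: 13.55
tcp_pos: [0.4561, 0.0743, 0.0417]
ee_rot: [[-0.002, -1.0, 0.001], [-1.0, 0.002, 0.0], [-0.0, -0.001, -1.0]]
wrist_force: [-1.4, 0.5, 3.7]
gripper_width: 0.004
gripper_force: 2.0
```

Emit:
apply_moves:
  moves:
    - [[0, 0, 0.001], 0]
    - [[0, 0, 0.001], 0]
    - [[0, 0, 0], 0]

```text
time_s: 13.8
tcp_pos: [0.4561, 0.0744, 0.0403]
ee_rot: [[-0.002, -1.0, 0.001], [-1.0, 0.002, -0.0], [0.0, -0.001, -1.0]]
wrist_force: [-2.1, -0.1, 9.7]
gripper_width: 0.008
gripper_force: 4.8
```

Emit:
apply_moves:
  moves:
    - [[0, 0, 0.001], 0]
    - [[0, 0, 0], 0]
    - [[0, 0, 0], 0]

```text
time_s: 14.05
tcp_pos: [0.4562, 0.0744, 0.0402]
ee_rot: [[-0.002, -1.0, 0.001], [-1.0, 0.002, -0.0], [0.0, -0.001, -1.0]]
wrist_force: [-4.5, 0.3, 16.4]
gripper_width: 0.007
gripper_force: 8.3
```

It has bottomed out: 16 N, and the height has stopped changing. I'll release and clear.

Emit:
apply_moves:
  moves:
    - [[0, 0, -0.005], 0]
    - [[0, 0, -0.02], 0]
    - [[0, 0, -0.04], 0]
    - [[0, 0, -0.04], 0]
    - [[0, 0, 0], 0]

```text
time_s: 14.47
tcp_pos: [0.4607, 0.076, 0.1505]
ee_rot: [[-0.001, -1.0, 0.014], [-1.0, 0.001, 0.005], [-0.005, -0.014, -1.0]]
wrist_force: [1.2, 1.8, 0.2]
gripper_width: 0.005
gripper_force: 0.0
```

```bash
python3 e.py; python3 - <<'E'
from m import *
P=shots();q=P["side"];c=np.argwhere(green(q,(270,235,293,256)));print("side green",c.mean(0)[::-1],c.min(0),c.max(0))
for t in["flask_2","tape_roll","cap_loose","beaker"]: print(t,[(n,find(P[n],t)) for n in P])
E
```

```text
tool frame rel axis [-0.1018  0.054   0.0001] yaw -0.1727183894897152 [0.4564 0.0748 0.1446] 14.5667 [-0.5968 -0.2173 -0.2481]
side vane (array([333.184, 255.12 ]), 0.93) 0.046959375244570715 -46.162909555590744
top vane (array([354.368, 249.12 ]), 0.7) 0.04416168071052074 -48.12616568496391
side green [282.2586 246.4138] [243 278] [249 287]
flask_2 [('side', (array([287.104, 233.904]), 0.69)), ('top', None)]
tape_roll [('side', (array([283.584, 349.392]), 0.63)), ('top', (array([460.032, 352.08 ]), 0.75))]
cap_loose [('side', (array([222.4  , 242.016]), 0.52)), ('top', None)]
beaker [('side', None), ('top', (array([446.016, 227.904]), 0.63))]
```

The button is up again, the dial is at the fourth click, and the loose things it could see are unmoved.

```bash
python3 -c "
from h import *
print(r.finish_job())"
```

```text
the job is handed in; nothing more can be done
None
```

I pushed the dial four clicks clockwise, pressed the start button fully down and let it come up, left the flask and loose things where they stood as far as the cameras showed, and handed the job in; no verdict came back.

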